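# Move a cabinet door's stay to its middle hole

## Robot

A 6-joint arm with a two-finger parallel gripper is mounted at the origin on the work surface. World frame = base frame: x ahead of the robot, y to its left, z up, the work surface at z = 0. Lengths are in m, angles in rad, forces in N, time in s.
With the tool pointing down it reaches from about 0.35 to 0.775 m from the base axis. Payload 7.3 kg.
Tool frame: the origin (TCP) lies between the finger pads; the fingertips stand ahead of it and the grasp point (between the pads) lies 6 mm ahead of it (robot.tip_extent is the x of the fingertips in the tool frame, in m); x points along the fingers, z is the direction in which the jaws open and shut, and the axes are right-handed (so a half turn about x gives the same grasp; the last joint's range is limited). The gripper opens to 92 mm and grips with 3 to 60 N. Pads are 19 mm wide; open, the fingers measure 130 mm over their backs; the gripper's body (75 mm by 190 mm) begins 47 mm behind the grasp point.
Start: joints at [-1.487, 0.342, 1.524, -0, 1.275, -0.146], TCP at [0.12, -0.511, 0.252] pointing down, gripper open.
Joint ranges: [-2.53, 2.53], [-0.77, 2.02], [0.04, 2.7], [-1, 4.14], [0.28, 2.66], [-3.11, 3.11]. Speed limits (rad/s): [2.57, 2.57, 3.14, 3.14, 3.14, 3.14].

## Interface

Orientations are given as [roll, pitch, yaw] about the fixed x, y, z axes, in that order (R = Rz(yaw) Ry(pitch) Rx(roll)).
In Python, from cell import robot gives the robot as it stands. The module is installed in compiled form; this text tells all that it offers.
- The arm moves only by the shell command python3 -m creep 'ROWS' [FORCE]. ROWS is JSON, a list of rows, each an object with "translation": the shift along the tool's x, y, z in m, a list of three; "twist": the turn, a rotation vector about the tool's x, y, z in rad, a list of three; "hand": the opening in per cent of the stroke, from 0 (shut) to 100 (fully open). A call has 1 to 5 rows; each row is the pose to reach, as a shift and turn from the pose measured when the call began, along the tool's axes at that moment; what a row does not reach only later rows make up. A row lasts 1/10 s, in which the tool goes at most 50 mm and 8.59 degrees, less where a joint would pass 70% of its speed; a pose out of reach is approached as far as the arm can. A call with a gripper value outside its range is refused whole. The fingers move at their own pace and stop on an object; FORCE is the grip in N (left out, the last holds). Time passes only in rows, so rows that repeat a pose let the fingers close. It gives the time, the measured TCP pose, the force and the opening at its end, in the units of the state.
- robot.observe(): the state, without advancing time (a new reading comes with each control period).
- robot.read_camera(name): name is "scene" or "top"; returns the picture (480x640x3 uint8, blue, green, red); there is no depth.
- robot.calibration(name): a dict with "intrinsics" (3x3 intrinsics, pixels), "cam_to_world" (4x4, takes a point from camera to world coordinates). Camera axes: x right, y up, looking along -z (the intrinsics and any distortion apply to the point x, -y, -z); pixel columns grow to the right and rows downward; lengths in m; the calibration is good to about 2 mm. A picture is of the moment at which its call begins. calibration takes no time and is no camera call.
- robot.hand_in(): hands the job in, once; it reports no verdict.
The state is a dict: "time": time; "qpos": joint angles; "qvel": joint speeds; "joint_efforts": joint torques, N m; "tool_pos": TCP position; "tool_rot": TCP orientation; "contact_force": force on the tool from outside, world axes, zero at the start; "torque": the same for the moment, N m; "opening": finger opening in m.
Only numpy, scipy, OpenCV 4.12 (cv2) and the standard library are available. Lean on these libraries where they do the work, as an engineer would, in place of code of your own. Each camera call takes 0.05 s, during which the arm holds its last target. There are 200 camera calls.

## Task

The glass door of the small amplifier cabinet is held ajar by a flat stay with three holes, and one of the end holes is on the pin. Lift the stay off its pin by the knob, swing the door to suit and drop the middle hole over the same pin, so that the stay lies flat again and holds the door at that notch. Do not drive the stay hard against the pin, and leave the things lying around undisturbed.

Things in the scene. Friction and masses are not known exactly. Their poses are not given: they have to be found in the camera images.
- cabinet: Low wooden cabinet, fixed, 280 mm deep (x), 330 mm wide (y), 170 mm high, with an amplifier inside; origin under its centre, front to its -x, where the door is.
- door (a joint): Opening angle of the glass door (rad, 0 shut, 0.44 at the start, up to 1.4). The door is 320 mm wide and 165 mm high, hinged on a vertical axis at the cabinet's left front edge (+y), swings out to the cabinet's -x, and stays where it is left (about 1 N at the stay's pivot moves it).
- stay (a joint): Lift angle of the stay about the horizontal axis at its pivot (rad): 0 is level, fully down over the pin; grows as the knob end rises, up to 1.2. It falls back under its own weight. With a hole not on the pin it rests on the pin's tip at about 0.08 to 0.15.
- door_hinge (a point): Point on the door's vertical hinge axis, at the height of the stay's underside.
- stay_pivot (a point): Pivot of the stay, on the door's top edge 140 mm from the hinge axis, at the stay's underside. Here the stay both swivels freely about the vertical and lifts. The stay is a steel strip 30 mm wide, 4 mm thick, running 206 mm from here over the cabinet's top; level, its underside is 181.5 mm above the work surface.
- hole_near_door (a point): Centre of the stay's first 12 mm hole, at its underside, 95 mm from the pivot.
- hole_middle (a point): Centre of the stay's middle 12 mm hole, at its underside, 127 mm from the pivot.
- hole_near_knob (a point): Centre of the stay's third 12 mm hole, at its underside, 159 mm from the pivot.
- knob (a point): Point on the axis of the stay's upright black knob, 190 mm from the pivot along the stay, 30 mm above the strip's underside. The knob is a plain cylinder 20 mm across, standing 40 mm high on the strip (its top is 14 mm above this point). Site axes: x along the stay away from the pivot, z along the knob.
- pin_top (a point): Tip of the fixed upright pin on the cabinet's top: 8 mm across, its last 5 mm tapered to 4 mm, on a round 28 mm steel base 10 mm high. The tip is 195.5 mm above the work surface, 14 mm above the underside of the level stay. At the start the pin stands in the hole nearest the door or in the hole nearest the knob.
- pad: Low round rubber pad on the cabinet's top under the stay, 28 mm across, 8 mm high, fixed, never touched by the stay; origin under its centre.
- puck: Aluminium record weight standing on the cabinet's top behind the door hinge, 72 mm across, 48 mm high; origin under its centre. Leave alone.
- remote: Black remote control, 50 by 170 by 20 mm, on the work surface to the robot's right; origin under its centre. Leave alone.
- spray_can: Blue can, 58 mm across, 150 mm high, on the work surface to the robot's left; origin under its centre. Leave alone.
- brush: Wooden record brush, 40 by 110 by 40 mm, on the work surface to the robot's left; origin under its centre. Leave alone.

How it is judged:
By the outcome, as a careful person would: the job done as asked, in the order asked, and still so for the second after the job is handed in, with the robot touching nothing.
It also fails if it takes over 37 s, if anything falls off the work surface, if the arm or the gripper's body presses on something with over 40 N, if the wrist force passes 120 N, or if a joint passes its speed limit or range.

## Working session

There is one attempt and no reset: what is moved stays moved. The work goes in short steps, Python scripts to look and compute and a shell command to move; the robot and the scene stay as the last step left them, time stands still between calls to the robot, and variables do not carry over. Pictures are saved under pics/ and viewed, about 8 in all and at most 12, crops included, and the job is handed in when it is done.

```bash
mkdir -p pics
python3 - <<'E'
from cell import robot
import cv2,numpy as np
np.set_printoptions(precision=4,suppress=True)
for n in("scene","top"):
    cv2.imwrite(f"pics/{n}0.png",robot.read_camera(n)); c=robot.calibration(n); print(n,c)
s=robot.observe(); print(s, robot.tip_extent)
E
```

```text
scene {'intrinsics': array([[535.3307,   0.    , 313.2406],
       [  0.    , 535.3307, 232.805 ],
       [  0.    ,   0.    ,   1.    ]]), 'cam_to_world': array([[-0.0494, -0.5207,  0.8523,  1.5625],
       [ 0.9987, -0.0126,  0.0502,  0.0806],
       [-0.0154,  0.8536,  0.5207,  0.7905],
       [ 0.    ,  0.    ,  0.    ,  1.    ]])}
top {'intrinsics': array([[607.9257,   0.    , 335.6951],
       [  0.    , 607.9257, 234.1188],
       [  0.    ,   0.    ,   1.    ]]), 'cam_to_world': array([[-0.0073,  0.9917, -0.1287,  0.352 ],
       [-0.9999, -0.0061,  0.0095,  0.0189],
       [ 0.0086,  0.1288,  0.9916,  1.5566],
       [ 0.    ,  0.    ,  0.    ,  1.    ]])}
{'time': 0.1, 'qpos': array([-1.487 ,  0.3427,  1.5249,  0.    ,  1.2754, -0.146 ]), 'qvel': array([-0.0001, -0.001 , -0.0008, -0.0016, -0.0007,  0.0001]), 'joint_efforts': array([  0.0014, -43.2007, -24.4692,   0.0719,   0.0527,  -0.0001]), 'tool_pos': array([ 0.1196, -0.5109,  0.2511]), 'tool_rot': array([2.9896, 1.5694, 1.6486]), 'contact_force': array([ 0.3119, -0.6535,  0.0669]), 'torque': array([ 0.0456,  0.0119, -0.0184]), 'opening': 0.09162351505908141} 0.025
```

View pics/scene0.png

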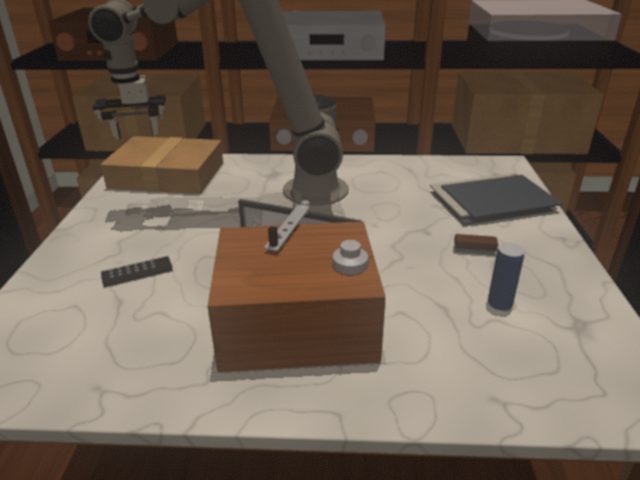

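View pics/top0.png

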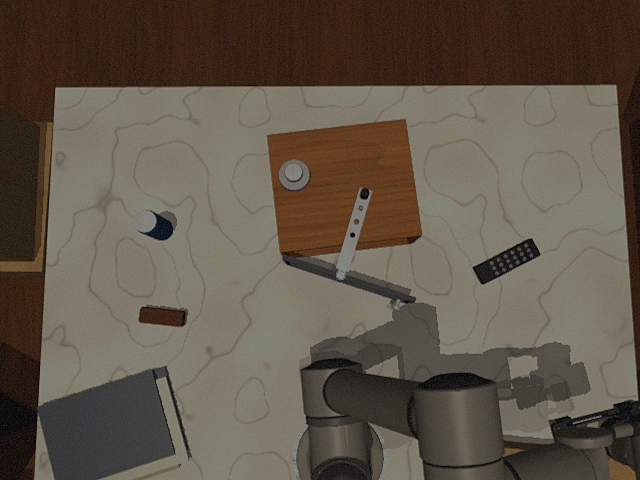

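The scene view shows the stay running from the door at about (305,208) to the knob at (272,237). In the top view the pivot is at about (341,273), the knob at (364,193) and the puck at (294,175). Next I'll zoom in on both.

Run:
```python
import cv2,numpy as np
t=cv2.imread("pics/top0.png")[170:300,270:430]; s=cv2.imread("pics/scene0.png")[190:265,225:385]
k=dict(fx=5,fy=5,interpolation=cv2.INTER_CUBIC)
T=cv2.resize(t[:,50:120],None,**k); S=cv2.resize(s[:,:90],None,**k)
c=np.zeros((650,800,3),np.uint8); c[:,:350]=T; c[:375,350:800]=S
c=cv2.convertScaleAbs(c[:600],alpha=1.5); cv2.imwrite("pics/crop0.png",c)
```

```text
(no output)
```

View pics/crop0.png

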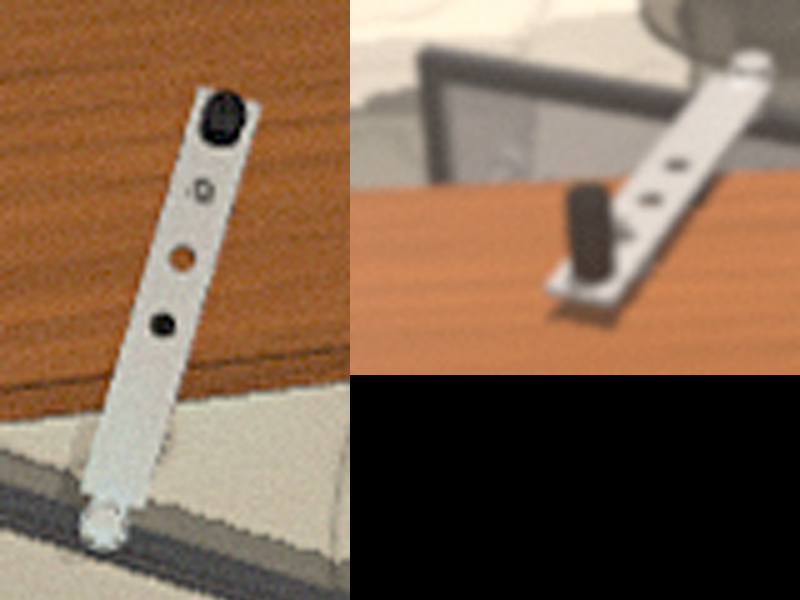

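The top view shows the white pin tip standing in the hole nearest the knob, and the dark pad under the hole nearest the door. So the door has to close somewhat. I'll triangulate from both views.

```bash
cat > h.py <<'E'
from cell import robot
import cv2,numpy as np
from scipy.spatial.transform import Rotation as R
np.set_printoptions(precision=4,suppress=True)
def ray(n,p):
    c=robot.calibration(n);K=c["intrinsics"];M=np.array(c["cam_to_world"])
    d=np.linalg.inv(K)@[p[0],p[1],1.]; d=M[:3,:3]@(d*[1,-1,-1]); return M[:3,3],d/np.linalg.norm(d)
def plane(n,p,z):
    o,d=ray(n,p); return o+d*(z-o[2])/d[2]
def tri(a,b):
    o1,d1=ray("top",a);o2,d2=ray("scene",b)
    t=np.linalg.lstsq(np.c_[d1,-d2],o2-o1,rcond=None)[0]
    p,q=o1+t[0]*d1,o2+t[1]*d2; return (p+q)/2,np.linalg.norm(p-q)
def pose():
    s=robot.observe();return np.array(s["tool_pos"]),R.from_euler("xyz",s["tool_rot"]),s
def delta(p,Rt):  # goal TCP pose -> tool-frame shift & rotvec
    p0,R0,s=pose(); return R0.inv().apply(p-p0),(R0.inv()*Rt).as_rotvec()
E
python3 - <<'E'
from h import *
print("knobtop",tri((364.4,193),(272.6,227.8)))
print("hmid",tri((356.2,221.4),(285.2,230)))
print("hdoor",tri((352.4,234.8),(290.4,222.6)))
print("hknob",tri((360.6,208),(279.4,236.4)))
z=.1835
k=plane("top",(364.4,193),.2255);h=[plane("top",p,z) for p in((360.6,208),(356.2,221.4),(352.4,234.8))]
v=plane("top",(340.6,275),.187)
print(k,h,v)
for q in h+[k]: print(np.linalg.norm((q-v)[:2]))
# stay line via mask
t=cv2.imread("pics/top0.png");
m=(t.min(2)>95).astype(np.uint8); m[:,:335]=0;m[:,375:]=0;m[:185]=0;m[243:]=0
pts=np.argwhere(m)[:,::-1]; w=np.array([plane("top",p,.1855)[:2] for p in pts]);c=w.mean(0)
d=np.linalg.svd(w-c)[2][0]; print("stay dir",d,c,len(pts),"ext",np.ptp((w-c)@d),np.ptp((w-c)@[-d[1],d[0]]))
# door bar & cabinet corners
a,b=plane("top",(287,259.5),.165),plane("top",(412,300),.165);print("door",a,b,np.linalg.norm(a-b))
for p in((268,134),(405,120),(421,238),(280,253)):print("corner",plane("top",p,.17))
E
```

```text
knobtop (array([ 0.6171, -0.0588,  0.2238]), np.float64(0.0005717007672911453))
hmid (array([ 0.5591, -0.0407,  0.1838]), np.float64(0.0011166376524078478))
hdoor (array([ 0.5282, -0.0318,  0.1847]), np.float64(0.0009158450082669931))
hknob (array([ 0.5896, -0.0506,  0.186 ]), np.float64(0.0019098738473725283))
[ 0.6167 -0.0585  0.2255] [array([ 0.5902, -0.0517,  0.1835]), array([ 0.5592, -0.0413,  0.1835]), array([ 0.5284, -0.0323,  0.1835])] [ 0.4368 -0.0046  0.187 ]
0.16045653392323497
0.1277743539545147
0.09567219487642742
0.18782813391971362
stay dir [-0.9532  0.3023] [ 0.5657 -0.0423] 556 ext 0.1310932251970216 0.03045800866204743
door [0.4746 0.1178 0.165 ] [ 0.3801 -0.1672  0.165 ] 0.30017492836831866
corner [0.77   0.1629 0.17  ]
corner [ 0.8025 -0.1599  0.17  ]
corner [ 0.5217 -0.1906  0.17  ]
corner [0.4891 0.1335 0.17  ]
```

```bash
cat >> h.py <<'E'
from scipy.optimize import brentq
P=np.array([.5900,-.0510]); V0=np.array([.4370,-.0043]); A=-1.4706; TH0=.44
H=V0-.14*np.array([np.cos(A-TH0),np.sin(A-TH0)])
V=lambda th:H+.14*np.array([np.cos(A-th),np.sin(A-th)])
TH1=brentq(lambda t:np.linalg.norm(V(t)-P)-.127,0,.44)
def stay(th,ph,L=None):
    # stay frame at pivot; yaw points at the pin
    v=V(th);u=P-v;yaw=np.arctan2(u[1],u[0])
    return np.r_[v,.1815],R.from_euler("ZY",[yaw,-ph])
def grasp(th,ph,up=.031,back=0.):  # TCP goal, tool x down the knob, z lateral
    v,S=stay(th,ph)
    B=R.from_matrix(np.array([[0,0,-1],[0,1,0],[1,0,0]]).T if False else np.c_[[0,0,-1],[1,0,0],[0,-1,0]])
    return v+S.apply([.190,0,up+.006+back]),S*B
E
python3 - <<'E'
from h import *
print("H",H,"TH1",TH1,V(TH1),[np.linalg.norm(V(t)-P) for t in(TH0,TH1)])
for th in(TH0,TH1):print(stay(th,0)[1].as_euler("ZYX"),grasp(th,0)[0])
p0,R0,s=pose();print(R0.as_matrix())
for back in(.08,0.):
  p,Rt=grasp(TH0,0,back=back)
  for Q in(Rt,Rt*R.from_rotvec([np.pi,0,0])):print(back,delta(p,Q))
E
```

```text
H [0.4837 0.1277] TH1 0.203123441323781 [ 0.4693 -0.0116] [np.float64(0.15996840313011815), np.float64(0.12699999999999997)]
[-0.2962  0.      0.    ] [ 0.6187 -0.0598  0.2185]
[-0.3157  0.      0.    ] [ 0.6499 -0.0706  0.2185]
[[-0.0001  0.9737  0.2278]
 [ 0.0014  0.2278 -0.9737]
 [-1.      0.0002 -0.0014]]
0.08 (array([-0.0468,  0.5888, -0.3256]), array([ 0.5261, -0.0014,  0.0002]))
0.08 (array([-0.0468,  0.5888, -0.3256]), array([-2.6155, -0.0002, -0.0018]))
0.0 (array([ 0.0332,  0.5888, -0.3255]), array([ 0.5261, -0.0014,  0.0002]))
0.0 (array([ 0.0332,  0.5888, -0.3255]), array([-2.6155, -0.0002, -0.0018]))
```

```bash
python3 -m creep '[{"translation":[-0.04,0.03,-0.015],"twist":[0,0,0],"hand":50},{"translation":[-0.047,0.07,-0.035],"twist":[0,0,0],"hand":50},{"translation":[-0.047,0.11,-0.06],"twist":[0,0,0],"hand":50},{"translation":[-0.047,0.15,-0.08],"twist":[0,0,0],"hand":50},{"translation":[-0.047,0.19,-0.10],"twist":[0,0,0],"hand":50}]' 15
python3 -m creep '[{"translation":[0,0.04,-0.022],"twist":[0,0,0],"hand":50},{"translation":[0,0.08,-0.044],"twist":[0,0,0],"hand":50},{"translation":[0,0.12,-0.066],"twist":[0,0,0],"hand":50},{"translation":[0,0.16,-0.09],"twist":[0,0,0],"hand":50},{"translation":[0,0.20,-0.11],"twist":[0,0,0],"hand":50}]'
python3 - <<'E'
from h import *
print(delta(*grasp(TH0,0,back=.08)),pose()[2]["qpos"])
E
```

```text
time: 0.6
tool_pos: [0.2828, -0.3688, 0.2982]
tool_rot: [3.012, 1.569, 1.67]
contact_force: [0.3, 0.8, -0.4]
opening: 0.0563
time: 1.1
tool_pos: [0.4535, -0.2143, 0.2983]
tool_rot: [-3.048, 1.569, 1.894]
contact_force: [1.1, -0.7, -0.4]
opening: 0.0457
(array([-0.0001,  0.1961, -0.1128]), array([ 0.5259, -0.0019,  0.0007])) [-0.5951  0.2658  1.5022  0.0012  1.3751  0.7458]
```

```bash
python3 -m creep '[{"translation":[0,0.04,-0.022],"twist":[0.13,0,0],"hand":50},{"translation":[0,0.08,-0.044],"twist":[0.26,0,0],"hand":50},{"translation":[0,0.12,-0.066],"twist":[0.39,0,0],"hand":50},{"translation":[0,0.16,-0.09],"twist":[0.526,0,0],"hand":50},{"translation":[0,0.196,-0.113],"twist":[0.526,0,0],"hand":50}]'
python3 -m creep '[{"translation":[0,0.00,0],"twist":[0,0,0],"hand":50}]'
python3 - <<'E'
from h import *
print(delta(*grasp(TH0,0,back=.03)),pose()[2]["qpos"])
T=cv2.resize(robot.read_camera("top")[150:310,280:440],None,fx=3,fy=3);S=cv2.resize(robot.read_camera("scene")[130:290,195:355],None,fx=2,fy=2)
c=np.zeros((480,800,3),np.uint8);c[:,:480]=T;c[:320,480:]=S;cv2.imwrite("pics/a1.png",c)
E
```

```text
time: 1.6
tool_pos: [0.6197, -0.0579, 0.2978]
tool_rot: [-2.208, 1.568, 2.204]
contact_force: [-0.1, -1.3, 0.2]
opening: 0.0461
time: 1.7
tool_pos: [0.622, -0.0538, 0.2962]
tool_rot: [-2.302, 1.566, 2.115]
contact_force: [-0.8, -0.0, 0.5]
opening: 0.0462
(array([ 0.0477, -0.0012,  0.0068]), array([ 0.0009, -0.003 ,  0.0033])) [-0.2105  0.5066  1.143   0.0032  1.4951  1.6554]
```

View pics/a1.png

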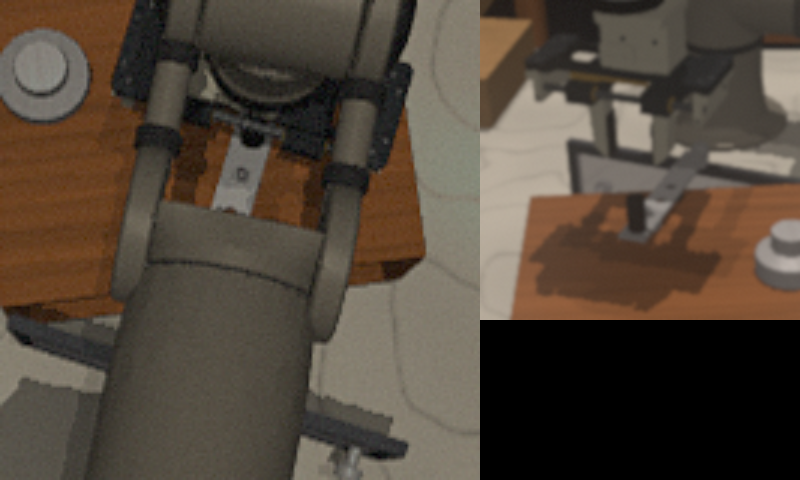

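The fingers straddle the knob in both views, at about (250,135) on the left and (636,212) on the right. I'll go down and grip.

```bash
python3 -m creep '[{"translation":[0.016,0,0.006],"twist":[0,0,0],"hand":50},{"translation":[0.035,-0.001,0.007],"twist":[0,0,0],"hand":50},{"translation":[0.055,-0.001,0.007],"twist":[0,-0.003,0.003],"hand":50},{"translation":[0.07,-0.001,0.007],"twist":[0,-0.003,0.003],"hand":50},{"translation":[0.077,-0.001,0.007],"twist":[0,-0.003,0.003],"hand":50}]'
python3 -m creep '[{"translation":[0,0,0],"twist":[0,0,0],"hand":50}]'
python3 - <<'E'
from h import *
print(delta(*grasp(TH0,0)),pose()[2]["contact_force"])
E
```

```text
time: 2.3
tool_pos: [0.6151, -0.0643, 0.2182]
tool_rot: [-1.015, 1.566, -2.885]
contact_force: [-0.2, -0.1, 0.1]
opening: 0.0462
time: 2.4
tool_pos: [0.6143, -0.0651, 0.2176]
tool_rot: [-1.11, 1.565, -2.981]
contact_force: [-0.5, -0.7, -0.4]
opening: 0.046
(array([-0.0009,  0.0027, -0.0064]), array([-0.0041,  0.0028,  0.0056])) [-0.5248 -0.695  -0.3815]
```

```bash
python3 -m creep '[{"translation":[-0.001,0.003,-0.006],"twist":[-0.004,0.003,0.005],"hand":50},{"translation":[-0.001,0.003,-0.006],"twist":[-0.004,0.003,0.005],"hand":50},{"translation":[-0.001,0.003,-0.006],"twist":[-0.004,0.003,0.005],"hand":40}]'
python3 - <<'E'
from h import *
print(delta(*grasp(TH0,0)))
E
python3 -m creep '[{"translation":[0,0,0],"twist":[0,0,0],"hand":15},{"translation":[0,0,0],"twist":[0,0,0],"hand":0},{"translation":[0,0,0],"twist":[0,0,0],"hand":0},{"translation":[0,0,0],"twist":[0,0,0],"hand":0},{"translation":[0,0,0],"twist":[0,0,0],"hand":0}]' 12
python3 - <<'E'
from h import *
print(delta(*grasp(TH0,0)))
E
```

```text
time: 2.7
tool_pos: [0.6193, -0.0602, 0.2195]
tool_rot: [1.977, 1.57, 0.11]
contact_force: [-0.4, 1.0, 0.0]
opening: 0.0415
(array([ 0.001 , -0.0007, -0.0003]), array([ 0.    , -0.0004, -0.0009]))
time: 3.2
tool_pos: [0.6194, -0.0602, 0.2196]
tool_rot: [1.912, 1.569, 0.045]
contact_force: [-0.6, 0.7, 1.0]
opening: 0.0195
(array([ 0.0011, -0.0008, -0.0002]), array([ 0.0001, -0.0005, -0.0013]))
```

```bash
cat >> h.py <<'E'
def path(a,b,n=5,up=.031):
    for i in range(1,n+1):
        th=a[0]+(b[0]-a[0])*i/n;ph=a[1]+(b[1]-a[1])*i/n
        p0,R0=grasp(a[0],a[1],up);p,Rt=grasp(th,ph,up)
        print(R0.inv().apply(p-p0).round(4),(R0.inv()*Rt).as_rotvec().round(3))
E
python3 - <<'E'
from h import *
path((TH0,0),(TH0,.2))
E
```

```text
[-0.0076 -0.0016  0.    ] [-0.    0.    0.04]
[-0.0151 -0.0036  0.    ] [0.   0.   0.08]
[-0.0225 -0.0058  0.    ] [-0.   -0.    0.12]
[-0.0298 -0.0083  0.    ] [-0.    0.    0.16]
[-0.037  -0.0111  0.    ] [-0.   0.   0.2]
```

```bash
python3 -m creep '[{"translation":[-0.0076,-0.0016,0],"twist":[0,0,0.04],"hand":0},{"translation":[-0.0151,-0.0036,0],"twist":[0,0,0.08],"hand":0},{"translation":[-0.0225,-0.0058,0],"twist":[0,0,0.12],"hand":0},{"translation":[-0.0298,-0.0083,0],"twist":[0,0,0.16],"hand":0},{"translation":[-0.037,-0.0111,0],"twist":[0,0,0.2],"hand":0}]'
python3 -m creep '[{"translation":[0,0,0],"twist":[0,0,0],"hand":0}]'
python3 - <<'E'
from h import *
print(delta(*grasp(TH0,.2)))
path((TH0,.2),(TH1,.2),10)
T=cv2.resize(robot.read_camera("top")[150:310,280:440],None,fx=3,fy=3);S=cv2.resize(robot.read_camera("scene")[130:290,195:355],None,fx=2,fy=2)
c=np.zeros((480,800,3),np.uint8);c[:,:480]=T;c[:320,480:]=S;cv2.imwrite("pics/a2.png",c)
E
```

```text
time: 3.7
tool_pos: [0.6083, -0.0569, 0.2565]
tool_rot: [1.572, 1.369, -0.295]
contact_force: [-0.2, 0.5, -1.1]
opening: 0.0197
time: 3.8
tool_pos: [0.6079, -0.0567, 0.2574]
tool_rot: [1.573, 1.367, -0.294]
contact_force: [1.5, -0.6, -1.0]
opening: 0.0199
(array([ 0.0018, -0.0002, -0.0002]), array([ 0.0003, -0.0004, -0.0034]))
[ 0.0007  0.0032 -0.    ] [-0.001  0.     0.   ]
[ 0.0013  0.0065 -0.    ] [-0.001  0.     0.   ]
[ 0.002   0.0097 -0.    ] [-0.001  0.     0.   ]
[0.0026 0.013  0.    ] [ 0. -0.  0.]
[0.0033 0.0162 0.0001] [ 0.002 -0.     0.   ]
[0.0039 0.0195 0.0002] [ 0.004 -0.001  0.   ]
[0.0046 0.0227 0.0003] [ 0.007 -0.001  0.   ]
[0.0053 0.0259 0.0005] [ 0.01  -0.002  0.   ]
[0.0059 0.0291 0.0007] [ 0.014 -0.003  0.   ]
[0.0065 0.0323 0.001 ] [ 0.019 -0.004 -0.   ]
```

View pics/a2.png

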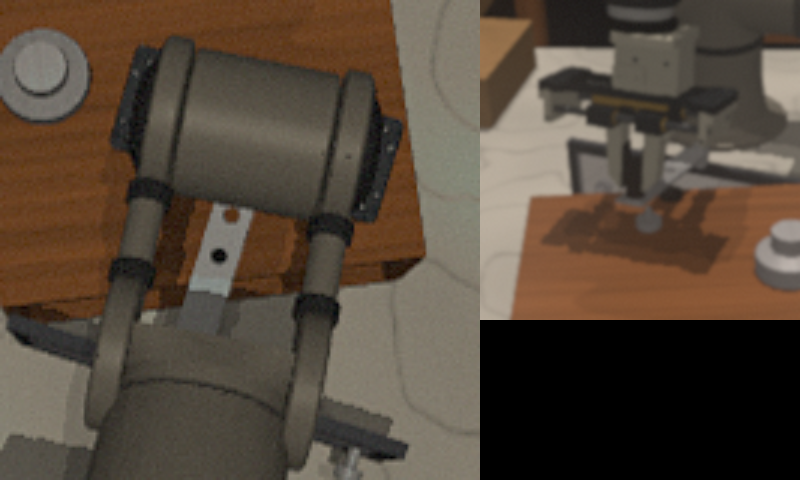

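The stay is lifted, and the pin base shows free under it at about (649,220) in the right-hand crop. Now I'll swing the door in.

```bash
python3 -m creep '[{"translation":[0.0007,0.0032,0],"twist":[-0.001,0,0],"hand":0},{"translation":[0.0013,0.0065,0],"twist":[-0.001,0,0],"hand":0},{"translation":[0.002,0.0097,0],"twist":[-0.001,0,0],"hand":0},{"translation":[0.0026,0.013,0],"twist":[0,0,0],"hand":0},{"translation":[0.0033,0.0162,0.0001],"twist":[0.002,0,0],"hand":0}]'
python3 -m creep '[{"translation":[0.0007,0.0033,0.0001],"twist":[0.002,0,0],"hand":0},{"translation":[0.0013,0.0065,0.0002],"twist":[0.005,0,0],"hand":0},{"translation":[0.002,0.0097,0.0004],"twist":[0.008,-0.002,0],"hand":0},{"translation":[0.0026,0.013,0.0006],"twist":[0.012,-0.003,0],"hand":0},{"translation":[0.0032,0.0162,0.0009],"twist":[0.017,-0.004,0],"hand":0}]'
python3 -m creep '[{"translation":[0,0,0],"twist":[0,0,0],"hand":0}]'
python3 - <<'E'
from h import *
print(delta(*grasp(TH1,.2)))
t=robot.read_camera("top");s=robot.read_camera("scene");cv2.imwrite("pics/t3.png",t);cv2.imwrite("pics/s3.png",s)
T=cv2.resize(t[170:300,300:400],None,fx=4,fy=4,interpolation=2);S=cv2.resize(s[180:260,240:320],None,fx=5,fy=5,interpolation=2)
c=np.zeros((520,800,3),np.uint8);c[:,:400]=T;c[:400,400:]=S;cv2.imwrite("pics/a3.png",cv2.convertScaleAbs(c,alpha=1.5))
E
```

```text
time: 4.4
tool_pos: [0.6243, -0.062, 0.256]
tool_rot: [1.574, 1.37, -0.295]
contact_force: [-0.8, 0.6, -1.0]
opening: 0.02
time: 4.9
tool_pos: [0.64, -0.0677, 0.2561]
tool_rot: [1.571, 1.37, -0.315]
contact_force: [-1.2, 0.5, -2.4]
opening: 0.0194
time: 5.0
tool_pos: [0.6406, -0.068, 0.2563]
tool_rot: [1.572, 1.369, -0.315]
contact_force: [0.4, 0.9, -1.9]
opening: 0.0195
(array([ 0.0004, -0.0017, -0.0004]), array([-0.0008, -0.0001, -0.0013]))
```

View pics/a3.png

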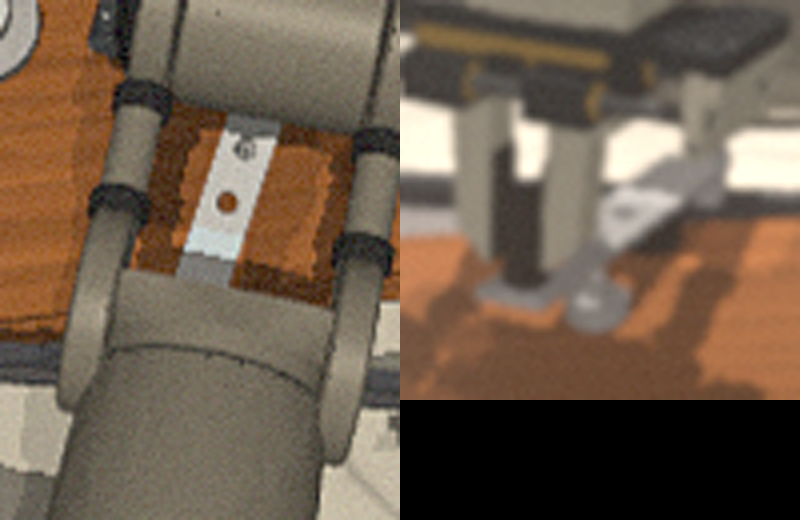

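Run:
```python
from h import *
t=cv2.imread("pics/t3.png")
z=.1815+np.sin(.2)*.127+.004*.98;print("mid hole",plane("top",(361,207.3),z-.002))
print("door hole",plane("top",(356.75,220.7),.1815+np.sin(.2)*.095+.002))
for L in(.127,.095):
    v,S=stay(TH1,.2);print("model",v+S.apply([L,0,.002]))
v,S=stay(TH1,0);print("model down",v+S.apply([.127,0,0]),"pin via tip",plane("top",(361.5,208),.1955),plane("top",(360.6,208),.195), "base",tri((360.6,208),(278.4,241)))
o=plane("scene",(278.9,241.0),.178);print("base scene",o)
path((TH1,.2),(TH1,.1),5);print();path((TH1,.1),(TH1,0),5)
```

```text
mid hole [ 0.5874 -0.0513  0.2087]
door hole [ 0.5579 -0.0417  0.2024]
model [ 0.5872 -0.0501  0.2087]
model [ 0.5574 -0.0404  0.2023]
model down [ 0.59   -0.051   0.1815] pin via tip [ 0.5881 -0.0532  0.1955] [ 0.5882 -0.0511  0.195 ] base (array([ 0.5916, -0.0521,  0.1755]), np.float64(2.30793962539101e-05))
base scene [ 0.5955 -0.0505  0.178 ]
[ 0.0038  0.0007 -0.    ] [-0.    0.   -0.02]
[ 0.0076  0.0013 -0.    ] [-0.   -0.   -0.04]
[ 0.0115  0.0019 -0.    ] [-0.   -0.   -0.06]
[ 0.0153  0.0023 -0.    ] [-0.    0.   -0.08]
[ 0.0192  0.0027 -0.    ] [-0.  -0.  -0.1]

[ 0.0038  0.0007 -0.    ] [-0.    0.   -0.02]
[ 0.0076  0.0013 -0.    ] [ 0.    0.   -0.04]
[ 0.0115  0.0019 -0.    ] [ 0.    0.   -0.06]
[ 0.0153  0.0023 -0.    ] [ 0.    0.   -0.08]
[ 0.0192  0.0027 -0.    ] [-0.   0.  -0.1]
```

```bash
python3 -m creep '[{"translation":[0.0038,0,0],"twist":[0,0,-0.02],"hand":0},{"translation":[0.0076,0.0005,0],"twist":[0,0,-0.04],"hand":0},{"translation":[0.0115,0.0011,0],"twist":[0,0,-0.06],"hand":0},{"translation":[0.0153,0.0015,0],"twist":[0,0,-0.08],"hand":0},{"translation":[0.0192,0.0019,0],"twist":[0,0,-0.1],"hand":0}]'
python3 -m creep '[{"translation":[0,0,0],"twist":[0,0,0],"hand":0}]'
python3 - <<'E'
from h import *
print(delta(*grasp(TH1,.1)))
t=robot.read_camera("top");s=robot.read_camera("scene")
T=cv2.resize(t[185:250,330:390],None,fx=6,fy=6,interpolation=2);S=cv2.resize(s[200:260,240:320],None,fx=5,fy=5,interpolation=2)
c=np.zeros((390,760,3),np.uint8);c[:,:360]=T;c[:300,360:]=S;cv2.imwrite("pics/a4.png",cv2.convertScaleAbs(c,alpha=1.5))
E
```

```text
time: 5.6
tool_pos: [0.6461, -0.0698, 0.2375]
tool_rot: [1.573, 1.471, -0.314]
contact_force: [0.2, -0.2, -1.1]
opening: 0.0198
time: 5.7
tool_pos: [0.6462, -0.0699, 0.2364]
tool_rot: [1.572, 1.473, -0.315]
contact_force: [0.4, -0.3, -0.4]
opening: 0.0199
(array([-0.001 , -0.0009, -0.0005]), array([-0.0007, -0.0001,  0.0027]))
```

View pics/a4.png

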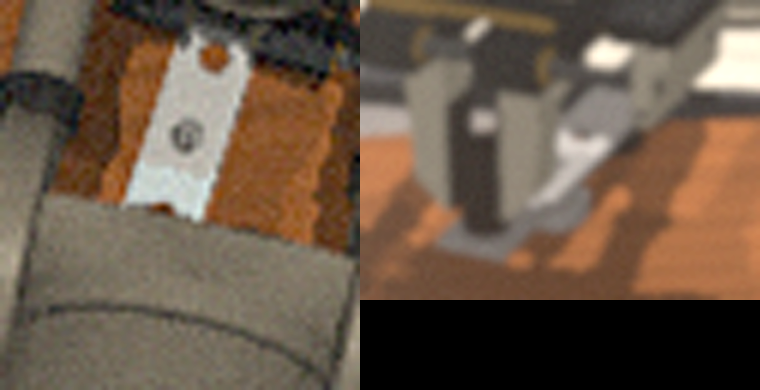

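The pin tip is centred in the middle hole at about (187,135) in the top crop, and the forces are near zero. I'll keep lowering.

```bash
python3 -m creep '[{"translation":[0.002,0.0003,0],"twist":[0,0,-0.015],"hand":0},{"translation":[0.005,0.0006,0],"twist":[0,0,-0.03],"hand":0},{"translation":[0.0085,0.001,0],"twist":[0,0,-0.05],"hand":0}]'
python3 -m creep '[{"translation":[0,0,0],"twist":[0,0,0],"hand":0}]'
python3 - <<'E'
from h import *
print(delta(*grasp(TH1,0)),pose()[2]["contact_force"])
E
```

```text
time: 6.1
tool_pos: [0.6479, -0.0703, 0.2287]
tool_rot: [1.574, 1.523, -0.313]
contact_force: [0.7, -0.4, -1.8]
opening: 0.0193
time: 6.2
tool_pos: [0.6479, -0.0705, 0.2277]
tool_rot: [1.572, 1.525, -0.315]
contact_force: [0.2, -0.1, -1.0]
opening: 0.0196
(array([ 0.0093,  0.0015, -0.0005]), array([-0.0006, -0.    , -0.0456])) [ 0.2072 -0.1072 -0.9902]
```

```bash
python3 -m creep '[{"translation":[0.002,0.0002,0],"twist":[0,0,-0.012],"hand":0},{"translation":[0.005,0.0004,0],"twist":[0,0,-0.027],"hand":0},{"translation":[0.007,0.0006,0],"twist":[0,0,-0.038],"hand":0}]'
python3 -m creep '[{"translation":[0,0,0],"twist":[0,0,0],"hand":0}]'
python3 - <<'E'
from h import *
print(delta(*grasp(TH1,0)),pose()[2]["contact_force"])
E
```

```text
time: 6.5
tool_pos: [0.6488, -0.0708, 0.2204]
tool_rot: [1.573, 1.564, -0.314]
contact_force: [0.7, -1.3, -0.7]
opening: 0.0194
time: 6.6
tool_pos: [0.6488, -0.0709, 0.2199]
tool_rot: [1.562, 1.566, -0.325]
contact_force: [-0.6, -0.3, -0.2]
opening: 0.0198
(array([ 0.0015,  0.0009, -0.0006]), array([-0.0008,  0.    , -0.0052])) [-0.6082 -0.3152 -0.2113]
```

```bash
python3 -m creep '[{"translation":[0.0004,0,0],"twist":[0,0,-0.004],"hand":25},{"translation":[0.0004,0,0],"twist":[0,0,-0.004],"hand":35},{"translation":[0.0004,0,0],"twist":[0,0,-0.004],"hand":45},{"translation":[0.0004,0,0],"twist":[0,0,-0.004],"hand":50},{"translation":[0.0004,0,0],"twist":[0,0,-0.004],"hand":50}]'
python3 -m creep '[{"translation":[-0.01,0,0],"twist":[0,0,0],"hand":50},{"translation":[-0.03,0,0],"twist":[0,0,0],"hand":50},{"translation":[-0.05,0,0],"twist":[0,0,0],"hand":50},{"translation":[-0.08,0,0],"twist":[0,0,0],"hand":50},{"translation":[-0.11,0,0],"twist":[0,0,0],"hand":50}]'
python3 -m creep '[{"translation":[0,-0.04,0.02],"twist":[0,0,0],"hand":50},{"translation":[0,-0.08,0.05],"twist":[0,0,0],"hand":50},{"translation":[0,-0.11,0.09],"twist":[0,0,0],"hand":50},{"translation":[0,-0.14,0.13],"twist":[0,0,0],"hand":50},{"translation":[0,-0.16,0.17],"twist":[0,0,0],"hand":50}]'
python3 -m creep '[{"translation":[0,-0.02,0.04],"twist":[0,0,0],"hand":50},{"translation":[0,-0.04,0.08],"twist":[0,0,0],"hand":50},{"translation":[0,-0.06,0.12],"twist":[0,0,0],"hand":50},{"translation":[0,-0.06,0.16],"twist":[0,0,0],"hand":50},{"translation":[0,-0.06,0.16],"twist":[0,0,0],"hand":50}]'
python3 - <<'E'
from h import *
t=robot.read_camera("top");s=robot.read_camera("scene");cv2.imwrite("pics/t5.png",t);cv2.imwrite("pics/s5.png",s)
T=cv2.resize(t[120:310,265:425],None,fx=3,fy=3,interpolation=2);S=cv2.resize(s[190:270,235:315],None,fx=4,fy=4,interpolation=2)
c=np.zeros((570,800,3),np.uint8);c[:,:480]=T;c[:320,480:]=S;cv2.imwrite("pics/a5.png",cv2.convertScaleAbs(c,alpha=1.5))
E
```

```text
time: 7.1
tool_pos: [0.6489, -0.0709, 0.2197]
tool_rot: [1.548, 1.569, -0.339]
contact_force: [0.0, 0.1, -0.4]
opening: 0.0453
time: 7.6
tool_pos: [0.6484, -0.0707, 0.3316]
tool_rot: [1.578, 1.569, -0.309]
contact_force: [0.7, -1.1, 0.2]
opening: 0.0459
time: 8.1
tool_pos: [0.4413, -0.1827, 0.3326]
tool_rot: [1.404, 1.567, -0.483]
contact_force: [-0.4, 0.8, 0.0]
opening: 0.0455
time: 8.6
tool_pos: [0.3329, -0.3198, 0.3333]
tool_rot: [0.99, 1.565, -0.902]
contact_force: [-0.4, 0.4, 0.7]
opening: 0.0463
```

View pics/a5.png

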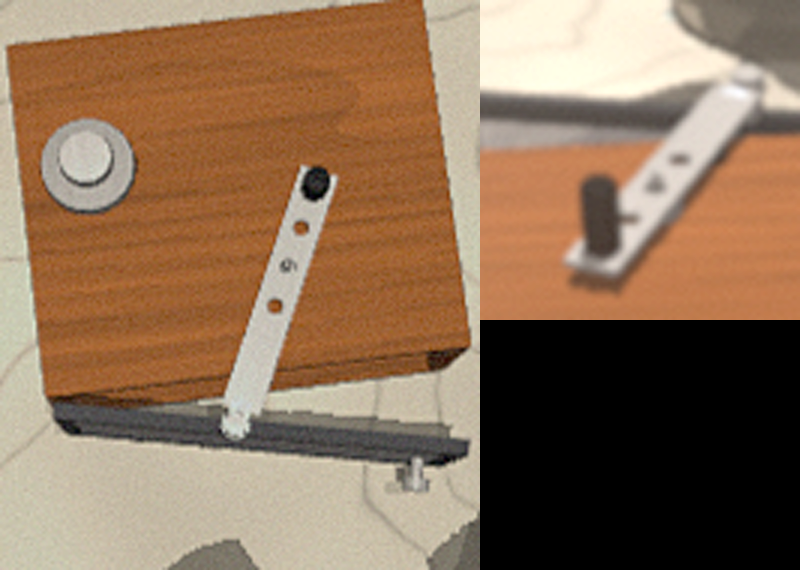

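The pin tip shows in the middle hole at about (288,265), and the door is less open. The puck is at (88,165) as before. I'll check that the stay is level, then hand in.

Run:
```python
from h import *
print("knobtop",tri((370.2,180.5),(264.5,235)),"model",grasp(TH1,0)[0])
print("hknob",tri((365.3,196),(271.5,244)));print("hdoor",tri((356.7,222),(285,229.8)))
for n,a in(("top","t5"),("scene","s5")):
    d=cv2.absdiff(cv2.imread(f"pics/{n}0.png"),cv2.imread(f"pics/{a}.png")).max(2)
    for k,(x,y,w,h) in dict(top=dict(puck=(275,155,38,38),can=(130,200,50,45),brush=(130,298,65,35),remote=(465,230,80,60)),scene=dict(puck=(325,235,50,40),remote=(95,250,85,40),can=(480,235,50,80)))[n].items():print(n,k,d[y:y+h,x:x+w].mean())
```

```text
knobtop (array([ 0.6455, -0.0722,  0.2236]), np.float64(0.00043758104622329693)) model [ 0.6499 -0.0706  0.2185]
hknob (array([ 0.6179, -0.0632,  0.1845]), np.float64(0.0007206137295866709))
hdoor (array([ 0.5577, -0.0416,  0.1835]), np.float64(0.001671147473942318))
top puck 6.133656509695291
top can 6.459555555555555
top brush 6.834725274725275
top remote 15.631875
scene puck 1.571
scene remote 10.528235294117646
scene can 1.4945
```

Run:
```python
from h import *
cv2.imwrite("pics/fin.png",robot.read_camera("scene")[150:390,60:380])
print(robot.hand_in())
```

```text
the job is handed in; nothing more can be done
None
```

View pics/fin.png

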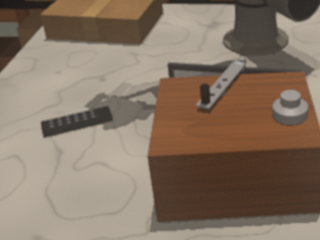

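The stay is now on its middle hole, and I handed the job in at about 9 s. I gripped the knob and lifted the stay off the pin, which was in the hole nearest the knob. Then I swung the door from 0.44 to about 0.20 rad by calculation, lowered the middle hole over the pin, let go and backed the arm away.

**Checks that passed:**
- **Hole on the pin:** the last pictures show the pin tip in the middle hole.
- **Stay flat:** the knob top measures 223.6 mm high, against 223.8 mm at the start. The two outer holes are at 184.5 and 183.5 mm, so the stay lies level.
- **Force:** the readings after each move were at most about 3 N.
- **Things nearby:** the puck and can matched their starting pictures, and so did the brush in the top view, the only one I compared it in.

**Check that disagreed:** the picture comparison showed a larger difference around the remote. I put this down to the arm's shadow moving: in the final picture the remote appears where it was, with a shadow next to it. The tool point was never below about 0.2 m, well above the remote, though I did not measure its position again.

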